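# Empty the dustpan of worn heels into the flap carton

## Robot

A 6-joint arm with a two-finger parallel gripper is mounted at the origin on a cart in front of the work surface, level with it; the furniture and walls round the work are solid. World frame = base frame: x ahead of the robot, y to its left, z up, the work surface at z = 0. Lengths are in m, angles in degrees, forces in N, time in s.
With the tool pointing down it reaches from about 0.375 to 0.75 m from the base axis. Payload 9 kg.
Tool frame: the origin (TCP) lies where the fingers leave the gripper's body, on its centre line; the fingertips stand 73 mm ahead of it and the grasp point (between the pads) lies 54 mm ahead of it (robot.tip_reach is the distance from the TCP to the fingertips, in m); z points along the fingers, y is the line along which they close (so a half turn about z gives the same grasp; the last joint's range is limited). The gripper opens to 85 mm and grips with 20 to 120 N. Pads are 22 mm wide; open, the fingers measure 114 mm over their backs; the gripper's body (76 mm by 85 mm) begins 54 mm behind the grasp point. The pads swing forward as they close: fully open they stand 13 mm farther back than shut.
Start: joints at [59.032, 5.964, 5.575, 89.605, 0, 77.527], TCP at [0.19, 0.569, 0.304] pointing down, gripper open.
Joint ranges: [-171.21, 171.21], [-48.23, 106.86], [-62.78, 66.21], [-105.2, 120.99], [-86.42, 89.51], [-180, 180]. Speed limits (degrees/s): [127.2, 127.2, 147.25, 180, 180, 180].

## Interface

Orientations are given as [roll, pitch, yaw] about the fixed x, y, z axes, in that order (R = Rz(yaw) Ry(pitch) Rx(roll)).
In Python, from plant import robot gives the robot as it stands. Calls block until the motion is done:
- robot.move_pose(position, orientation): joint-space move of the TCP to a pose.
- robot.line_to(position, vel=0.15, rotation=None, guard=None): straight line of the TCP; rotation=None keeps the orientation; vel is the mean speed in m/s. With guard (N) it stops when the force on the tool has changed by that much, and returns True; else False.
- robot.goto_joints(angles): joint-space move.
- robot.set_gripper(opening): finger opening in m; the grip force is fixed at half the most; returns when the fingers have stopped.
- robot.pause(seconds).
- robot.ik(position, orientation): joint angles nearest the present ones, or None.
- robot.observe(): the state.
- robot.grab_frame(name): name is "scene" or "top" or "wrist"; returns the picture (384x512x3 uint8, blue, green, red); there is no depth.
- robot.get_calibration(name): a dict with "vertical_fov" (degrees; the focal length in pixels is half the picture's height over the tangent of half this angle, whatever the lens; pixels are square), "cx", "cy" (the principal point, pixels), "rvec" (rotation vector, rad) and "tvec" (3), from world to camera coordinates, as OpenCV has them. Camera axes: x right, y down, z forward; pixel columns grow to the right and rows downward; lengths in m; the calibration is good to about 2 mm. A picture is of the moment at which its call begins: read the wrist's pose just before it. get_calibration takes no time and is no camera call; for the wrist camera it gives the pose at the moment of the call.
A pose or a line that the arm cannot do raises robot.IKError and nothing moves.
- robot.job_done(): hands the job in; it is judged then, once.
The state is a dict: "time": time; "q": joint angles; "qvel": joint speeds; "joint_torque": joint torques, N m; "tool_pos": TCP position; "tcp_rot": TCP orientation; "ft_force": force on the tool from outside, world axes, zero at the start; "torque": the same for the moment, N m; "gripper_width": finger opening in m; "gripper_force": force on a finger pad.
Only numpy, scipy, OpenCV 4.12 (cv2) and the standard library are available. Lean on these libraries where they do the work, as an engineer would, in place of code of your own. Each camera call takes 0.05 s, during which the arm holds its last target. There are 200 camera calls.

## Task

Clear up the worn heel blocks: swing both flaps of the cardboard carton up and outward past upright, and lay every heel block that is loose on the bench onto the dustpan beside the one already there, so that one trip clears the lot. Then carry the loaded dustpan to the carton, lay its front lip on the bare rim between the flaps and keep it pressed on the rim, without crushing the carton, while you tip the dustpan until all the blocks have slid off into the carton. Finally put the empty dustpan back down flat where it stood; leave the other things on the bench alone.

Things in the scene. Friction and masses are not known exactly. Their poses are not given: they have to be found in the camera images.
- flap_carton: cardboard carton fixed to the bench, outside 210 (its x) x 180 (its y) x 115 mm tall, walls and floor 5 mm; origin: centre of its underside. Long flaps are hinged on its -x (near) and +x (far) walls. The end flaps are folded down outside, so the -y rim (towards the dustpan) and +y rim are bare rounded creases, 10 mm thick, centred on carton y = -+0.090, crest 116 mm above the bench
- flap_near (a joint): hinge of the carton's near (-x) flap: 0 = shut, flat over the mouth; grows as it swings up and outward towards the robot; 1.57 upright; 2.2 its stop. Flap 68 mm from hinge to free edge, 172 mm long, 4 mm thick; hinge along the carton's y at carton x = -0.103, z = 0.117. The crease holds the flap where it is left (0.03 N m to swing)
- flap_far (a joint): the same for the carton's far (+x) flap, hinge at carton x = +0.103, z = 0.117; grows as it swings up and outward, away from the robot. It stays where it is left. When both flaps are shut a gap of 70 mm stays between their free edges, more when they stand ajar
- dustpan: sheet steel dustpan, about 180 g, lying flat; origin under the centre of the flat blade, x towards the open lip, z up. Blade 180 mm long (x +-0.090) by 140 mm inside (y +-0.070), 3 mm thick, smooth: heel blocks slide on it from about 16 to 23 degrees of slope. Back wall at x = -0.090, 30 mm tall; side walls taper from 30 mm to 9 mm at the lip, which has no wall
- pan_grip (a point): point in the dustpan's black rubber handle where it is grasped, at pan x = -0.145, 35 mm above its underside; axes as the dustpan. The handle runs along pan x from -0.207 to -0.097, 26 mm wide, 24 mm tall, flat-sided, rising 8 degrees towards its end
- pan_lip (a point): middle of the dustpan's front lip, on the underside of the blade (pan x = +0.090); axes as the dustpan
- heel_0: worn D-shaped heel block of brown stacked leather, 58 mm (its x, between its parallel sides: grasp it so) x 62 mm (its y) x 21 mm tall, 40 g; origin: centre of its underside. This one is on the dustpan at the start, near its back left corner as seen from the handle
- heel_1: worn D-shaped heel block of brown stacked leather, 58 mm (its x, between its parallel sides: grasp it so) x 62 mm (its y) x 21 mm tall, 40 g; origin: centre of its underside. Lies on the bench at the start; may be absent (None) in a run, as two or three of heel_1 to heel_3 are there
- heel_2: worn D-shaped heel block of brown stacked leather, 58 mm (its x, between its parallel sides: grasp it so) x 62 mm (its y) x 21 mm tall, 40 g; origin: centre of its underside. Lies on the bench at the start; may be absent (None) in a run, as two or three of heel_1 to heel_3 are there
- heel_3: worn D-shaped heel block of brown stacked leather, 58 mm (its x, between its parallel sides: grasp it so) x 62 mm (its y) x 21 mm tall, 40 g; origin: centre of its underside. Lies on the bench at the start; may be absent (None) in a run, as two or three of heel_1 to heel_3 are there
- thread_spool: spool of thread, 43 mm across, 56 mm tall, a bystander to be left alone; origin at the centre of its underside
- polish_tin: round flat red tin, 62 mm across, 22 mm tall, a bystander to be left alone; origin at the centre of its underside
- tack_tin: dark red hinged tin, 72x95x38 mm, a bystander to be left alone; origin at the centre of its underside
- peg_jar: small jar, 48 mm across, 65 mm tall, a bystander to be left alone; origin at the centre of its underside
- pincers: red-handled pincers, 58x160x12 mm, a bystander to be left alone; origin at the centre of its underside
- wax_pot: round brown pot with a wax top, 72x78x62 mm, a bystander to be left alone; origin at the centre of its underside
- bone: bone folder, 21x124x8 mm, a bystander to be left alone; origin at the centre of its underside
Not all that is in view belongs to the job. Leave any turquoise look-alike of the heel_0 alone.

How it is judged (in metres and radians):
On the way, in this order (a step that is already met when the one before it is completed fails the run):
1. both flaps stand open past upright and every heel block is on the dustpan (value of joint each of flap_near, flap_far above 1.65 rad and x of heel_0 in the frame of dustpan between -0.095 and 0.09 m and y of heel_0 in the frame of dustpan between -0.075 and 0.075 m and z of heel_0 in the frame of dustpan between -0.01 and 0.06 m and x of heel_1 in the frame of dustpan between -0.095 and 0.09 m and y of heel_1 in the frame of dustpan between -0.075 and 0.075 m and z of heel_1 in the frame of dustpan between -0.01 and 0.06 m and x of heel_2 in the frame of dustpan between -0.095 and 0.09 m and y of heel_2 in the frame of dustpan between -0.075 and 0.075 m and z of heel_2 in the frame of dustpan between -0.01 and 0.06 m and x of heel_3 in the frame of dustpan between -0.095 and 0.09 m and y of heel_3 in the frame of dustpan between -0.075 and 0.075 m and z of heel_3 in the frame of dustpan between -0.01 and 0.06 m), for 0.2 s.
2. the lip of the dustpan is pressed on a bare rim of the carton (over 1 N) with every heel block still on the pan (contact force between dustpan and flap_carton above 1 N and z of pan_lip in the frame of flap_carton between 0.05 and 0.15 m and x of pan_lip in the frame of flap_carton between -0.08 and 0.08 m and (y of pan_lip in the frame of flap_carton between -0.125 and -0.03 m or y of pan_lip in the frame of flap_carton between 0.03 and 0.125 m) and x of heel_0 in the frame of dustpan between -0.095 and 0.09 m and y of heel_0 in the frame of dustpan between -0.075 and 0.075 m and z of heel_0 in the frame of dustpan between -0.01 and 0.06 m and x of heel_1 in the frame of dustpan between -0.095 and 0.09 m and y of heel_1 in the frame of dustpan between -0.075 and 0.075 m and z of heel_1 in the frame of dustpan between -0.01 and 0.06 m and x of heel_2 in the frame of dustpan between -0.095 and 0.09 m and y of heel_2 in the frame of dustpan between -0.075 and 0.075 m and z of heel_2 in the frame of dustpan between -0.01 and 0.06 m and x of heel_3 in the frame of dustpan between -0.095 and 0.09 m and y of heel_3 in the frame of dustpan between -0.075 and 0.075 m and z of heel_3 in the frame of dustpan between -0.01 and 0.06 m), for 0.2 s.
3. with the lip still pressed on the rim, the last heel block has left the dustpan (contact force between dustpan and flap_carton above 1 N and z of pan_lip in the frame of flap_carton between 0.05 and 0.15 m and x of pan_lip in the frame of flap_carton between -0.08 and 0.08 m and (y of pan_lip in the frame of flap_carton between -0.125 and -0.03 m or y of pan_lip in the frame of flap_carton between 0.03 and 0.125 m) and not (x of heel_0 in the frame of dustpan between -0.095 and 0.09 m and y of heel_0 in the frame of dustpan between -0.075 and 0.075 m and z of heel_0 in the frame of dustpan between -0.01 and 0.06 m) and not (x of heel_1 in the frame of dustpan between -0.095 and 0.09 m and y of heel_1 in the frame of dustpan between -0.075 and 0.075 m and z of heel_1 in the frame of dustpan between -0.01 and 0.06 m) and not (x of heel_2 in the frame of dustpan between -0.095 and 0.09 m and y of heel_2 in the frame of dustpan between -0.075 and 0.075 m and z of heel_2 in the frame of dustpan between -0.01 and 0.06 m) and not (x of heel_3 in the frame of dustpan between -0.095 and 0.09 m and y of heel_3 in the frame of dustpan between -0.075 and 0.075 m and z of heel_3 in the frame of dustpan between -0.01 and 0.06 m)), for 0.1 s.
At the end, for the whole second after the job is handed in: every heel block lies at rest inside the carton, below its rim; the dustpan is empty, flat on the bench within 80 mm of where it stood (x of heel_0 in the frame of flap_carton between -0.1 and 0.1 m and y of heel_0 in the frame of flap_carton between -0.085 and 0.085 m and z of each of heel_0, heel_1, heel_2, heel_3 in the frame of flap_carton below 0.09 m and linear speed of each of heel_0, heel_1, heel_2, heel_3 below 0.03 m/s and x of heel_1 in the frame of flap_carton between -0.1 and 0.1 m and y of heel_1 in the frame of flap_carton between -0.085 and 0.085 m and x of heel_2 in the frame of flap_carton between -0.1 and 0.1 m and y of heel_2 in the frame of flap_carton between -0.085 and 0.085 m and x of heel_3 in the frame of flap_carton between -0.1 and 0.1 m and y of heel_3 in the frame of flap_carton between -0.085 and 0.085 m and distance of dustpan from where it was at the start of the episode below 0.08 m and height (world z) of dustpan below 0.01 m and angle between dustpan's own z axis and vertical below 0.1 rad and linear speed of dustpan below 0.02 m/s); the robot touches nothing.
It fails at once if the carton is crushed: the dustpan presses on it with more than 40 N (contact force between dustpan and flap_carton above 40 N).
It fails at once if a bystander is moved more than 30 mm (distance of any of thread_spool, polish_tin, tack_tin, peg_jar, pincers, wax_pot, bone from where it was at the start of the episode above 0.03 m).
Of heel_1, heel_2, heel_3 only 2 to 3 are there at a start; the rules pass over those that are not, and their reading is None.
At some moment in a run one of heel_1, heel_2, heel_3 may be knocked a few centimetres aside while the robot is not near it.
It also fails if it takes over 210 s, if anything falls off the work surface, if the arm or the gripper's body presses on something with over 40 N, if the wrist force passes 120 N, or if a joint passes its speed limit or range.

## Working session

There is one attempt and no reset: what is moved stays moved. The work goes in short steps, each a Python script; the robot and the scene stay as the last script left them, time stands still between calls to the robot, and variables do not carry over. Pictures are saved under pics/ and viewed, at most 14 in all, crops included, and the job is handed in when it is done.

```bash
mkdir -p pics; ls; python3 - <<'E'
from plant import robot
import cv2
for n in("scene","top"):
    im=robot.grab_frame(n); cv2.imwrite(f"pics/{n}0.png",cv2.resize(im,(800,600),interpolation=cv2.INTER_CUBIC)); cv2.imwrite(f"pics/{n}0_raw.png",im)
    print(n,robot.get_calibration(n))
o=robot.observe();print(o)
E
```

```text
pics
scene {'vertical_fov': 57.42262484857446, 'cx': 250.50390978547344, 'cy': 193.60910418352915, 'rvec': array([ 1.89581748, -0.75203643,  0.50789447]), 'tvec': array([-0.30729048,  0.26088017,  0.78575998])}
top {'vertical_fov': 51.827132579825246, 'cx': 257.12373743852146, 'cy': 190.0866616112785, 'rvec': array([ 1.92619454, -2.25888157,  0.2949439 ]), 'tvec': array([0.13398661, 0.47846159, 1.33328048])}
{'time': 0.1, 'q': array([5.90309386e+01, 5.99506516e+00, 5.53257454e+00, 8.96051730e+01,
       5.65592414e-05, 7.75267438e+01]), 'qvel': array([-0.03345878, -0.10688613,  0.14182481, -0.02817851, -0.00950374,
        0.03065801]), 'joint_torque': array([ 4.12402864e-03, -5.58204639e+01,  5.04724360e+01,  1.28389968e-02,
       -4.08713495e-04, -1.34781129e-05]), 'tool_pos': array([0.19022043, 0.56882623, 0.30321156]), 'tcp_rot': array([-1.79933946e+02, -1.46694731e-02,  1.61504186e+02]), 'ft_force': array([0.20884684, 0.18202688, 0.99898046]), 'torque': array([-0.01040096,  0.0105467 , -0.03957109]), 'gripper_force': 0.0, 'gripper_width': 0.08548835288965273}
```

View pics/top0.png

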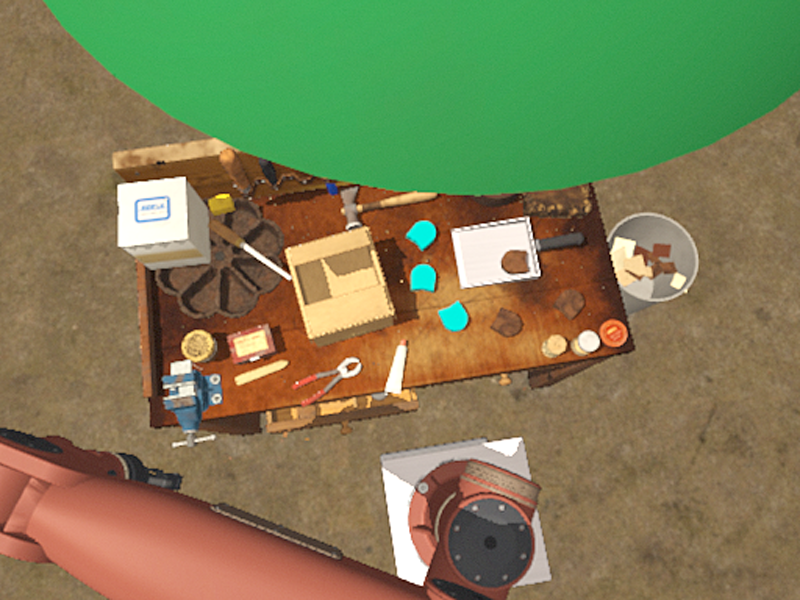

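View pics/scene0.png

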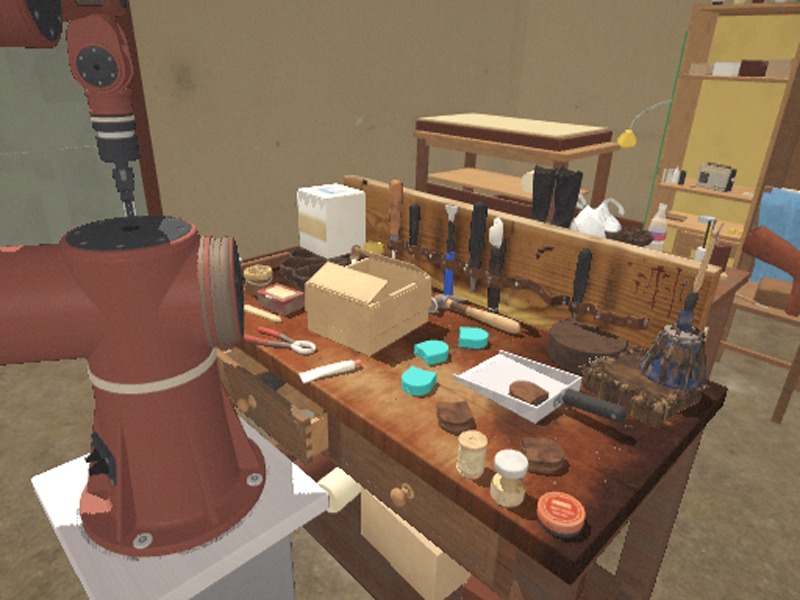

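The top view has the carton at (340,285), the pan at (497,253) with its handle at (560,242), and heel_0 at (515,262). The loose brown heels are at (506,321) and (570,303). The three turquoise look-alikes at (422,235), (423,278) and (453,316) must be left alone. Brown leather fits the description. Next I'll get coarse world positions and close views from the wrist camera.

```bash
cat > h.py <<'E'
import numpy as np, cv2
from plant import robot
def cam(n,cal=None):
    c=cal or robot.get_calibration(n); f=192/np.tan(np.radians(c["vertical_fov"]/2))
    K=np.array([[f,0,c["cx"]],[0,f,c["cy"]],[0,0,1]]); R=cv2.Rodrigues(np.array(c["rvec"]))[0]; return K,R,np.array(c["tvec"]).ravel()
def p2w(C,uv,z):
    K,R,t=C; d=R.T@np.linalg.inv(K)@np.array([uv[0],uv[1],1.]); o=-R.T@t
    return o+d*(z-o[2])/d[2]
def w2p(C,X):
    K,R,t=C; p=K@(R@np.asarray(X,float)+t); return p[:2]/p[2]
def snap(n,name,crop=None,size=(800,600)):
    c=robot.get_calibration(n); im=robot.grab_frame(n); np.save(f"pics/{name}.npy",c,allow_pickle=True)
    cv2.imwrite(f"pics/{name}_raw.png",im)
    cv2.imwrite(f"pics/{name}.png",cv2.resize(im,size,interpolation=cv2.INTER_CUBIC)); return im
def loadcam(name): return cam(None,np.load(f"pics/{name}.npy",allow_pickle=True).item())
E
python3 - <<'E'
from h import *
C=cam("top");s=512/800
print("campos",-C[1].T@C[2])
for n,uv,z in [("heelA",(506,321),.02),("heelB",(570,303),.02),("heel0",(515,262),.024),("t1",(422,235),.02),("t2",(423,278),.02),("t3",(453,316),.02),
 ("panFL",(452,232),.009),("panFR",(462,287),.009),("panBL",(530,219),.03),("panBR",(539,276),.03),("hend",(583,239),.06),("hstart",(540,245),.03),
 ("spool",(555,346),.05),("jar",(587,342),.065),("tin",(613,333),.02),("cNR",(394,320),.116),("cNL",(305,335),.116),("cFR",(372,228),.116),("cFL",(287,248),.116),("edge",(604,183),0),("edge2",(634,349),0),("spatula",(397,367),0),("hammer",(400,200),0.02),("pincers",(350,368),0.01)]:
    print(n,p2w(C,(uv[0]*s,uv[1]*s),z).round(3))
# wrist views
o=robot.observe()
for p in [(0.55,-.2,.42),(0.5,-.05,.42),(.55,.25,.42),(.5,.25,.4),(.45,-.2,.42)]:
    for yaw in (0,90,-90,180): 
        q=robot.ik(p,[180,0,yaw]); print(p,yaw,None if q is None else np.round(q))
K,R,t=cam("wrist"); print("wristcam",-R.T@t,R[2],o["tool_pos"],K[0,0])
E
```

```text
campos [0.15039687 0.12217784 1.40959856]
heelA [ 0.41  -0.173  0.02 ]
heelB [ 0.428 -0.329  0.02 ]
heel0 [ 0.545 -0.222  0.024]
t1 [ 0.647 -0.017  0.02 ]
t2 [ 0.542 -0.002  0.02 ]
t3 [ 0.441 -0.055  0.02 ]
panFL [ 0.647 -0.091  0.009]
panFR [ 0.508 -0.09   0.009]
panBL [ 0.643 -0.278  0.03 ]
panBR [ 0.501 -0.269  0.03 ]
hend [ 0.565 -0.381  0.06 ]
hstart [ 0.575 -0.288  0.03 ]
spool [ 0.331 -0.264  0.05 ]
jar [ 0.327 -0.332  0.065]
tin [ 0.343 -0.411  0.02 ]
cNR [0.432 0.084 0.116]
cNL [0.429 0.276 0.116]
cFR [0.647 0.1   0.116]
cFL [0.63  0.292 0.116]
edge [ 0.719 -0.489  0.   ]
edge2 [ 0.302 -0.457  0.   ]
spatula [0.347 0.091 0.   ]
hammer [0.744 0.02  0.02 ]
pincers [0.36  0.197 0.01 ]
(0.55, -0.2, 0.42) 0 [-33.   7.  19. 102.   0. 147.]
(0.55, -0.2, 0.42) 90 [-33.   7.  19. 102.   0.  57.]
(0.55, -0.2, 0.42) -90 [ -33.    7.   19.  102.    0. -123.]
(0.55, -0.2, 0.42) 180 [-33.   7.  19. 102.   0. -33.]
(0.5, -0.05, 0.42) 0 [-21.  -7.   5. 102.   0. 159.]
(0.5, -0.05, 0.42) 90 [-21.  -7.   5. 102.   0.  69.]
(0.5, -0.05, 0.42) -90 [ -21.   -7.    5.  102.    0. -111.]
(0.5, -0.05, 0.42) 180 [-21.  -7.   5. 102.   0. -21.]
(0.55, 0.25, 0.42) 0 [  12.   11.   23.  102.    0. -168.]
(0.55, 0.25, 0.42) 90 [ 12.  11.  23. 102.   0. 102.]
(0.55, 0.25, 0.42) -90 [ 12.  11.  23. 102.   0. -78.]
(0.55, 0.25, 0.42) 180 [ 12.  11.  23. 102.   0.  12.]
(0.5, 0.25, 0.4) 0 [  13.    1.   11.  100.    0. -167.]
(0.5, 0.25, 0.4) 90 [ 13.   1.  11. 100.   0. 103.]
(0.5, 0.25, 0.4) -90 [ 13.   1.  11. 100.   0. -77.]
(0.5, 0.25, 0.4) 180 [ 13.   1.  11. 100.   0.  13.]
(0.45, -0.2, 0.42) 0 [-39.  -9.   3. 102.   0. 141.]
(0.45, -0.2, 0.42) 90 [-39.  -9.   3. 102.   0.  51.]
(0.45, -0.2, 0.42) -90 [ -39.   -9.    3.  102.    0. -129.]
(0.45, -0.2, 0.42) 180 [-39.  -9.   3. 102.   0. -39.]
wristcam [0.12056396 0.59026489 0.37346846] [ 0.27205177 -0.09207024 -0.95786789] [0.19022043 0.56882623 0.30321156] 268.3197440280022
```

```bash
python3 - <<'E'
from h import *
robot.move_pose([.47,.19,.42],[180,0,180]); snap("wrist","wc")
robot.move_pose([.45,-.2,.38],[180,0,180]); snap("wrist","wp")
print(robot.observe()["time"],robot.observe()["q"])
E
```

```text
3.425 [-3.91084396e+01 -1.08931463e+01 -2.82356153e+00  9.80501705e+01
  1.03772882e-02 -3.91906146e+01]
```

View pics/wc.png

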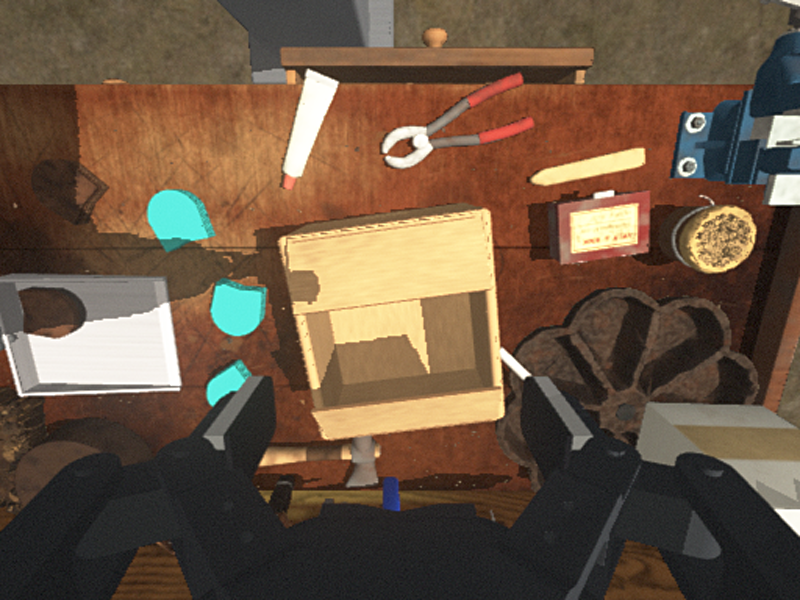

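View pics/wp.png

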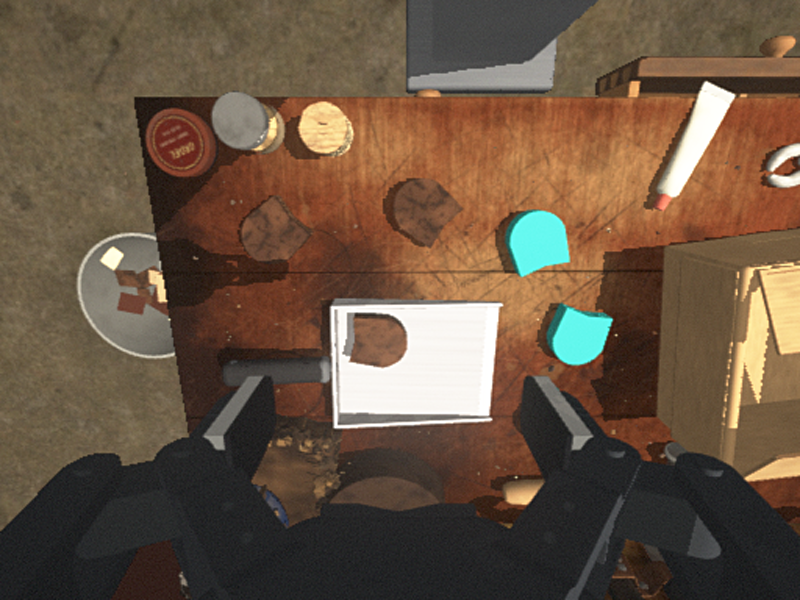

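The wp view shows two loose brown heels at (425,212) and (273,231), and heel_0 on the pan at (378,340). The turquoise look-alikes are at (537,240) and (578,335). The wc view shows the carton with its near flap fairly shut (free edge along row 305) and its far flap ajar (free edge at row ~390). Next I'll enlarge both views.

```bash
python3 - <<'E'
import cv2
a=cv2.imread("pics/wp_raw.png")[110:280,140:330]; cv2.imwrite("pics/wp_c.png",cv2.resize(a,None,fx=3.5,fy=3.5,interpolation=cv2.INTER_CUBIC))
a=cv2.imread("pics/wc_raw.png")[128:284,170:330]; cv2.imwrite("pics/wc_c.png",cv2.resize(a,None,fx=3.8,fy=3.8,interpolation=cv2.INTER_CUBIC))
E
```

```text
(no output)
```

View pics/wp_c.png

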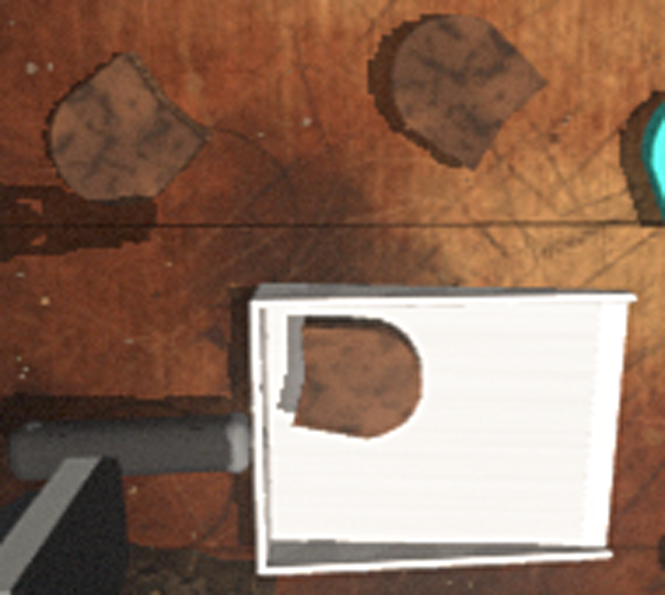

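View pics/wc_c.png

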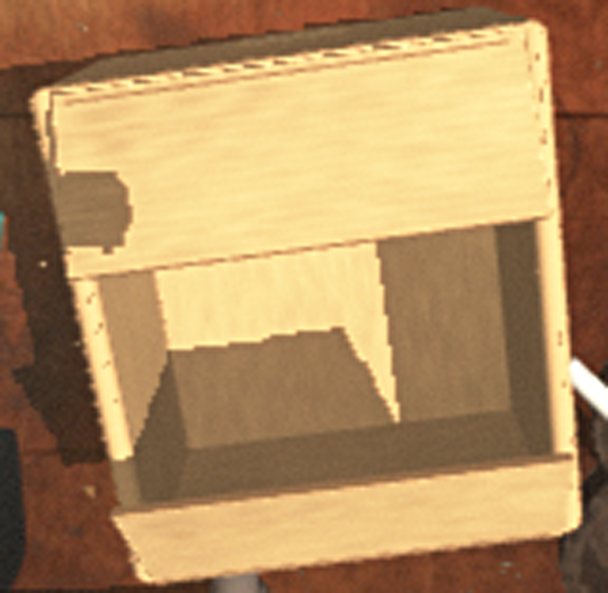

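```bash
cat > fit.py <<'E'
from h import *
from scipy.optimize import least_squares
def carton(C,obs,x0):
    # obs: list of (kind,ysign,uv): kinds nh,fh (hinges), ne,fe (free edges)
    def pts(p):
        cx,cy,a,pn,pf=p; out=[]
        for k,s,_ in obs:
            y=s*.086
            if k=="nh": l=(-.103,y,.117)
            if k=="fh": l=(.103,y,.117)
            if k=="ne": l=(-.103+.068*np.cos(pn),y,.117+.068*np.sin(pn))
            if k=="fe": l=(.103-.068*np.cos(pf),y,.117+.068*np.sin(pf))
            c,s_=np.cos(a),np.sin(a); out.append((cx+c*l[0]-s_*l[1],cy+s_*l[0]+c*l[1],l[2]))
        return out
    r=least_squares(lambda p:np.concatenate([w2p(C,P)-np.array(o[2]) for P,o in zip(pts(p),obs)]),x0,loss="soft_l1")
    return r
E
python3 - <<'E'
from fit import *
C=loadcam("wc"); f=lambda u,v:(170+(u+.5)/3.8-.5,128+(v+.5)/3.8-.5)
obs=[("nh",-1,f(52,97)),("nh",1,f(530,27)),("ne",-1,f(70,279)),("ne",1,f(548,217)),("fe",-1,f(113,513)),("fe",1,f(570,458)),("fh",-1,f(143,582)),("fh",1,f(575,532))]
for pf in (.4,1.2,1.8):
    r=carton(C,obs,[.53,.19,.15,.3,pf]); print(r.x.round(4),r.cost,r.fun.round(1))
C=loadcam("wp"); g=lambda u,v:(140+(u+.5)/3.5-.5,110+(v+.5)/3.5-.5)
P=[((.09,.0715,.0105),g(636,297)),((.09,-.0715,.0105),g(610,554)),((-.0905,.0715,.031),g(252,289)),((-.0905,-.0715,.031),g(259,573))]
def res(p):
    c,s=np.cos(p[2]),np.sin(p[2])
    return np.concatenate([w2p(C,(p[0]+c*l[0]-s*l[1],p[1]+s*l[0]+c*l[1],l[2]))-np.array(o) for l,o in P])
r=least_squares(res,[.57,-.18,1.57]);print("pan",r.x.round(4),np.degrees(r.x[2]),r.fun.round(1))
px,py,pa=r.x
print("hand end/start", p2w(C,g(12,450),.045),p2w(C,g(245,445),.03))
for n,c1,c2,e,z in [("A",(545,82),(473,165),(398,62),.021),("B",(122,55),(208,133),(62,168),.021),("0",(303,318),(295,425),(421,380),.024)]:
    a,b,E=[p2w(C,g(*k),z)[:2] for k in (c1,c2,e)]
    m=(a+b)/2; d=(b-a)/np.linalg.norm(b-a); nrm=np.array([-d[1],d[0]]); nrm*=np.sign(nrm@(E-m))
    cen=m+.031*nrm
    L=np.array([[np.cos(pa),np.sin(pa)],[-np.sin(pa),np.cos(pa)]])@(cen-[px,py])
    print(n,"chord",np.linalg.norm(b-a).round(4),"depth",((E-m)@nrm).round(4),"cen",cen.round(4),"xdir deg",np.degrees(np.arctan2(d[1],d[0])).round(1),"inpan",L.round(3))
print(robot.tip_reach)
E
```

```text
[0.5382 0.1894 0.1346 0.3833 0.6107] 7.834661250407166 [-0.  -0.5 -1.9  1.   0.2  0.2  0.6  0.1 -0.7  0.   1.3 -0.3  2.9 -0.6
 -3.6 -0.1]
[0.5382 0.1894 0.1346 0.3833 0.6107] 7.8346612503676925 [-0.  -0.5 -1.9  1.   0.2  0.2  0.6  0.1 -0.7  0.   1.3 -0.3  2.9 -0.6
 -3.6 -0.1]
[0.5382 0.1894 0.1346 0.3833 0.6107] 7.834661250335948 [-0.  -0.5 -1.9  1.   0.2  0.2  0.6  0.1 -0.7  0.   1.3 -0.3  2.9 -0.6
 -3.6 -0.1]
pan [ 0.5771 -0.1799  1.5413] 88.31033990863561 [-0.9 -0.4 -1.2 -0.4  1.5  2.3  0.6 -2.2]
hand end/start [ 0.57451228 -0.38548013  0.045     ] [ 0.57908617 -0.2776643   0.03      ]
A chord 0.0486 depth 0.0558 cen [ 0.4042 -0.1762] xdir deg -40.1 inpan [-0.001  0.173]
B chord 0.0498 depth 0.0583 cen [ 0.4336 -0.3281] xdir deg 46.5 inpan [-0.152  0.139]
0 chord 0.0559 depth 0.0594 cen [ 0.5464 -0.2199] xdir deg -5.8 inpan [-0.041  0.029]
0.0726
```

Carton fit: centre (0.538, 0.189), yaw 7.7°, flaps at 0.38 and 0.61 rad. Pan fit: (0.577, -0.180), yaw 88.3°. The sizes agree within a few mm. Now I'll open the flaps.

```bash
cat >> h.py <<'E'
CX,CY,CA=.5382,.1894,.1346
def c2w(x,y,z): c,s=np.cos(CA),np.sin(CA); return [CX+c*x-s*y,CY+s*x+c*y,z]
E
python3 - <<'E'
from h import *
robot.set_gripper(0.0)
T=.073; yaw=180+np.degrees(CA); O=[180,0,yaw]
robot.move_pose([.5,.15,.35],O)
robot.move_pose(c2w(0,0,.28+T),O); print(robot.observe()["gripper_width"])
def go(x,zt,v=.1,g=25):
    hit=robot.line_to(c2w(x,0,zt+T),vel=v,guard=g); o=robot.observe(); print(x,zt,hit,o["ft_force"].round(1),o["time"])
go(0,.118)
for x,z in [(-.062,.118),(-.062,.145),(-.108,.145)]: go(x,z)
go(-.07,.15);go(-.03,.2);go(0,.2);go(0,.118)
for x,z in [(.062,.118),(.062,.145),(.108,.145)]: go(x,z)
go(.07,.15);go(.03,.25);
robot.move_pose([.47,.19,.42],[180,0,180]); snap("wrist","wc2"); snap("scene","s2")
E
```

```text
-0.00027058722623123327
0 0.118 False [-0.4  0.5  0.4] 7.625
-0.062 0.118 True [5.2 0.1 3.2] 8.0417
-0.062 0.145 False [-0.1  0.8  0.9] 8.6
-0.108 0.145 False [0.3 0.1 1.1] 9.2083
-0.07 0.15 False [-0.2 -0.2  0.9] 9.7417
-0.03 0.2 False [ 0.4  0.3 -1.1] 10.5333
0 0.2 False [ 0.9 -0.5 -0.1] 10.9833
0 0.118 False [ 0.4 -0.1  0.4] 11.95
0.062 0.118 True [-8.3 -1.6  6.6] 12.4
0.062 0.145 False [-0.5 -0.3 -0.5] 12.9167
0.108 0.145 False [ 0.3 -0.3 -0.9] 13.525
0.07 0.15 False [ 0.2 -0.4  0.2] 14.0583
0.03 0.25 False [ 0.7 -0.5 -1. ] 15.2833
```

View pics/wc2.png

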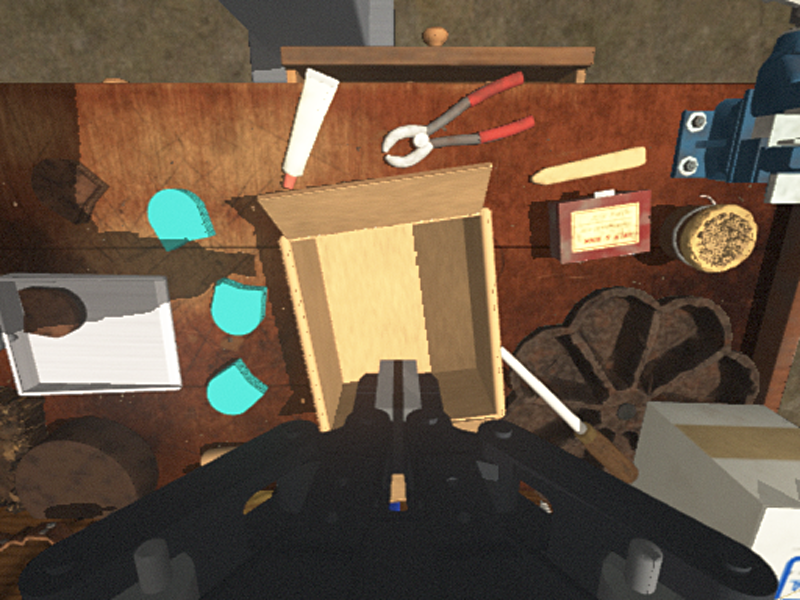

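```bash
python3 - <<'E'
from h import *
C=loadcam("wc2")
for ph in (1.5,1.6,1.7,1.8,1.9,2.0,2.1): print(ph,[(w2p(C,c2w(-.103+.068*np.cos(ph),s*.086,.117+.068*np.sin(ph)))/.64).round(0) for s in (-1,1)])
print("hinge",[(w2p(C,c2w(x,s*.086,.117))/.64).round(0) for x in(-.103,.103) for s in (-1,1)])
S=loadcam("s2")
for ph in (1.4,1.5,1.6,1.7,1.8,1.9,2.0,2.1): print("far",ph,[(w2p(S,c2w(.103-.068*np.cos(ph),s*.086,.117+.068*np.sin(ph)))).round(1) for s in (-1,1)])
a=cv2.imread("pics/s2_raw.png")[90:240,180:300]; cv2.imwrite("pics/s2_c.png",cv2.resize(a,None,fx=4,fy=4,interpolation=cv2.INTER_CUBIC))
E
```

```text
1.5 [array([265., 257.]), array([499., 225.])]
1.6 [array([263., 248.]), array([499., 216.])]
1.7 [array([261., 238.]), array([498., 206.])]
1.8 [array([259., 229.]), array([497., 196.])]
1.9 [array([258., 220.]), array([496., 187.])]
2.0 [array([257., 211.]), array([494., 177.])]
2.1 [array([257., 202.]), array([493., 169.])]
hinge [array([287., 238.]), array([481., 211.]), array([329., 437.]), array([497., 417.])]
far 1.4 [array([272.9, 158.1]), array([234.5, 148. ])]
far 1.5 [array([274. , 157.4]), array([235.6, 147.3])]
far 1.6 [array([275.1, 156.9]), array([236.8, 146.9])]
far 1.7 [array([276.2, 156.6]), array([238. , 146.6])]
far 1.8 [array([277.3, 156.4]), array([239.2, 146.6])]
far 1.9 [array([278.4, 156.5]), array([240.3, 146.7])]
far 2.0 [array([279.3, 156.8]), array([241.4, 146.9])]
far 2.1 [array([280.3, 157.2]), array([242.4, 147.4])]
```

View pics/s2_c.png

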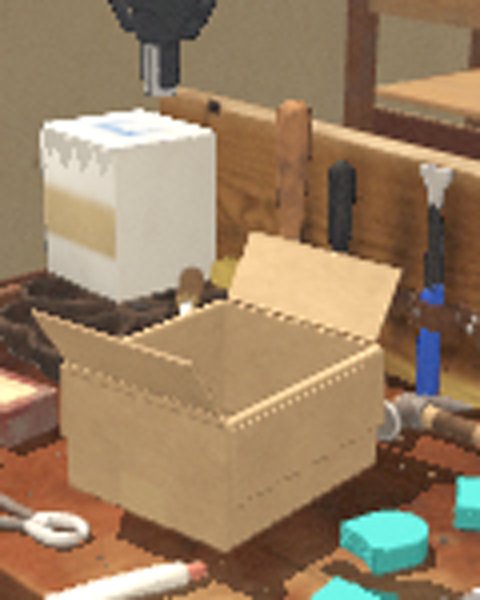

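Both flaps read about 2.1 rad: the near free edge is at (258,197) and the far corner at crop (402,268). Now I'll check that the heels haven't moved and pick the first one.

```bash
cat >> h.py <<'E'
PX,PY,PA=.5771,-.1799,1.5413
def pan2w(x,y,z): c,s=np.cos(PA),np.sin(PA); return [PX+c*x-s*y,PY+s*x+c*y,z]
def pick(xy,yaw):
    O=[180,0,yaw]; robot.set_gripper(.085)
    robot.move_pose([xy[0],xy[1],.2],O); h=robot.line_to([xy[0],xy[1],.074],vel=.12,guard=12)
    robot.set_gripper(.0); o=robot.observe(); print("grasp",h,o["gripper_width"],o["gripper_force"],o["tool_pos"],o["time"])
    robot.line_to([xy[0],xy[1],.22],vel=.2); print(robot.observe()["gripper_width"])
def place(lx,ly,yaw):
    p=pan2w(lx,ly,0); O=[180,0,yaw]
    robot.move_pose([p[0],p[1],.2],O); h=robot.line_to([p[0],p[1],.081],vel=.1,guard=6); print("place",h,robot.observe()["tool_pos"])
    robot.set_gripper(.070); robot.line_to([p[0],p[1],.2],vel=.15); print(robot.observe()["time"])
E
python3 - <<'E'
from h import *
robot.set_gripper(.085)
robot.move_pose([.45,-.2,.38],[180,0,180]); im=snap("wrist","wp2"); old=cv2.imread("pics/wp_raw.png")
d=cv2.absdiff(im,old).max(2)
for n,(u,v) in dict(A=(272,136),B=(175,148)).items(): print(n,(d[v-30:v+30,u-30:u+30]>40).sum())
n=(np.array([.4042,-.1762])); 
a=np.radians(-40.1); nn=np.array([np.sin(a),-np.cos(a)]); 
if (d[106:166,242:302]>40).sum()<60:
    pick([.403,-.177],50); place(0.0,-.034,-1.7)
E
```

```text
A 4
B 11
grasp False 0.05471197505525324 63.79102522856556 [ 0.40343694 -0.17734542  0.0750541 ] 22.0333
0.054795497749107296
place False [ 0.61156069 -0.18115381  0.08187915]
26.5417
```

```bash
python3 - <<'E'
from h import *
robot.set_gripper(.085)
robot.move_pose([.45,-.2,.38],[180,0,180]); im=snap("wrist","wp3"); old=cv2.imread("pics/wp_raw.png")
d=cv2.absdiff(im,old).max(2); k=(d[118:178,145:205]>40).sum(); print("B",k)
if k<60:
    pick([.4336,-.3281],136.5); place(.046,.034,178.3)
    robot.set_gripper(.085); robot.move_pose([.45,-.2,.38],[180,0,180]); snap("wrist","wp4")
E
```

```text
B 46
grasp False 0.05543649654863413 63.561870445266706 [ 0.43414945 -0.3284897   0.07515976] 32.4167
0.055038909500941376
place False [ 0.54484412 -0.13313379  0.08169304]
36.7833
```

```bash
ls pics | grep wp4
```

```text
wp4.npy
wp4.png
wp4_raw.png
```

View pics/wp4.png

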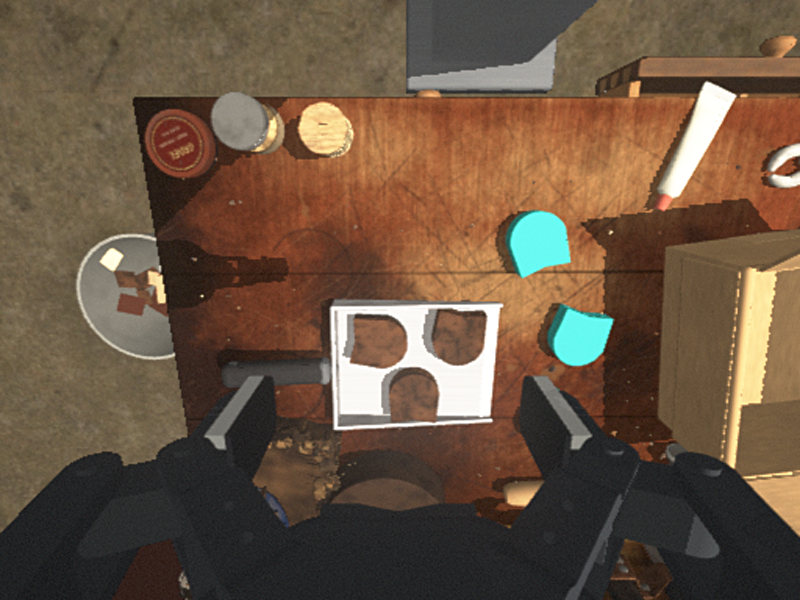

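All three heels lie on the pan at (376,340), (458,335) and (413,395), and no brown block is left on the bench. Before lifting I'll check the tipping path for reachability.

```bash
cat >> h.py <<'E'
from scipy.spatial.transform import Rotation as Rn
PSI=90+np.degrees(CA)
def tip_pose(th,s=.075,dz=0,flip=False,xc=0.,psi=None):
    psi=PSI if psi is None else psi
    R=(Rn.from_euler('z',psi,degrees=True)*Rn.from_euler('y',th,degrees=True))
    n=R.apply([0,0,1]); c=np.array(c2w(xc,-.09,.111+dz))
    p=c+.005*n+R.apply([-s-.145,0,.089])
    T=R*(Rn.from_euler('z',180,degrees=True) if flip else Rn.identity())*Rn.from_euler('x',180,degrees=True)
    return p,T.as_euler('xyz',degrees=True)
E
python3 - <<'E' 2>/dev/null
from h import *
for fl in (False,True):
    yaw=88.3+(180 if fl else 0); yaw=yaw-360 if yaw>180 else yaw
    g=pan2w(-.145,0,.089); print(fl,"grasp",np.round(robot.ik(g,[180,0,yaw])))
    for th in (-5,0,5,15,25,30,35,40,45,50):
        p,e=tip_pose(th,flip=fl); q=robot.ik(p,e); print(th,p.round(3),e.round(0),None if q is None else np.round(q))
E
```

```text
False grasp [-41.  20.  -1.  69.   0.  51.]
-5 [ 0.581 -0.125  0.185] [180.  -5.  98.] [-26.   8.  -5.  80.   4.  56.]
0 [ 0.58  -0.118  0.205] [180.   0.  98.] [-24.   5.  -6.  79.   0.  58.]
5 [ 0.579 -0.109  0.224] [180.   5.  98.] [-22.   2.  -7.  79.  -4.  61.]
15 [ 0.576 -0.086  0.259] [180.  15.  98.] [-16.  -2.  -8.  78. -14.  66.]
25 [ 0.572 -0.058  0.289] [180.  25.  98.] [ -9.  -5.  -9.  78. -24.  71.]
30 [ 0.57  -0.042  0.302] [180.  30.  98.] [ -6.  -5.  -9.  78. -29.  74.]
35 [ 0.567 -0.025  0.314] [180.  35.  98.] [ -2.  -4.  -8.  79. -34.  78.]
40 [ 0.565 -0.007  0.324] [180.  40.  98.] [  1.  -3.  -7.  80. -40.  81.]
45 [0.562 0.012 0.333] [180.  45.  98.] [  5.  -1.  -6.  82. -45.  86.]
50 [0.56  0.031 0.34 ] [180.  50.  98.] [  8.   1.  -4.  85. -50.  91.]
True grasp [ -41.   20.   -1.   69.    0. -129.]
-5 [ 0.581 -0.125  0.185] [-180.    5.  -82.] [ -26.    8.   -5.   80.    4. -124.]
0 [ 0.58  -0.118  0.205] [-180.    0.  -82.] [ -24.    5.   -6.   79.    0. -122.]
5 [ 0.579 -0.109  0.224] [-180.   -5.  -82.] [ -22.    2.   -7.   79.   -4. -119.]
15 [ 0.576 -0.086  0.259] [-180.  -15.  -82.] [ -16.   -2.   -8.   78.  -14. -114.]
25 [ 0.572 -0.058  0.289] [-180.  -25.  -82.] [  -9.   -5.   -9.   78.  -24. -109.]
30 [ 0.57  -0.042  0.302] [-180.  -30.  -82.] [  -6.   -5.   -9.   78.  -29. -106.]
35 [ 0.567 -0.025  0.314] [-180.  -35.  -82.] [  -2.   -4.   -8.   79.  -34. -102.]
40 [ 0.565 -0.007  0.324] [-180.  -40.  -82.] [  1.  -3.  -7.  80. -40. -99.]
45 [0.562 0.012 0.333] [-180.  -45.  -82.] [  5.  -1.  -6.  82. -45. -94.]
50 [0.56  0.031 0.34 ] [-180.  -50.  -82.] [  8.   1.  -4.  85. -50. -89.]
```

```bash
python3 - <<'E'
from h import *
g=pan2w(-.145,0,.089); O=[180,0,88.3]
robot.set_gripper(.05)
robot.move_pose([g[0],g[1],.22],O)
print(robot.line_to(g,vel=.1,guard=15)); robot.set_gripper(0.)
o=robot.observe(); print(o["gripper_width"],o["gripper_force"],o["tool_pos"],o["ft_force"])
robot.line_to([g[0],g[1],.089+.06],vel=.06,rotation=[180,-3,88.3]); robot.pause(.3)
o=robot.observe(); print(o["gripper_width"],o["tool_pos"],o["ft_force"],o["torque"],o["time"])
snap("wrist","lift"); snap("scene","lifts")
a=cv2.imread("pics/lift_raw.png"); b=cv2.imread("pics/lifts_raw.png")[170:320,250:450]
cv2.imwrite("pics/liftc.png",np.vstack([cv2.resize(a,(400,300)),cv2.resize(b,(400,300),interpolation=cv2.INTER_CUBIC)]))
E
```

```text
False
0.025085378114565536 59.868133664131165 [ 0.57324184 -0.32513178  0.08983837] [0.23526201 0.91333702 5.08273362]
0.025111722724490842 [ 0.57277889 -0.32475344  0.14882783] [ 0.47003357 -0.01163598 -2.79659246] [-0.50354679 -0.01010689  0.03521142] 43.0833
```

View pics/liftc.png

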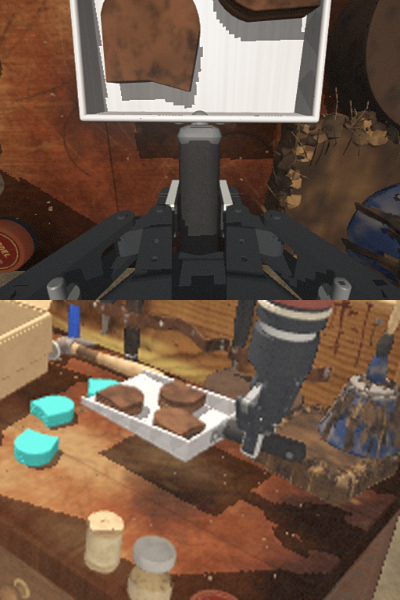

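The grip is firm and all three heels are still on the pan. Now I'll carry it over and seat the lip.

```bash
python3 - <<'E'
from h import *
t=robot.observe()["tool_pos"]
robot.line_to([t[0],t[1],.27],vel=.1)
p,e=tip_pose(-3,dz=.06); robot.line_to(p,vel=.1,rotation=e)
p,e=tip_pose(4,dz=.03); robot.line_to(p,vel=.06,rotation=e); robot.pause(.4)
f0=np.mean([robot.observe()["ft_force"] for _ in range(3)],0); print("base",f0,robot.observe()["torque"])
p,e=tip_pose(4,dz=-.012)
z=p[2]; p0,_=tip_pose(4,dz=.03)
h=robot.line_to(p,vel=.02,guard=4); robot.pause(.4); o=robot.observe()
print(h,o["tool_pos"],o["tool_pos"][2]-tip_pose(4)[0][2],o["ft_force"]-f0,o["torque"],o["time"])
np.save("f0.npy",f0); snap("wrist","rim"); snap("scene","rims")
a=cv2.imread("pics/rim_raw.png"); b=cv2.imread("pics/rims_raw.png")[110:290,170:410]
cv2.imwrite("pics/rimc.png",np.vstack([cv2.resize(a,(400,300)),cv2.resize(b,(400,300),interpolation=cv2.INTER_CUBIC)]))
E
```

```text
base [-0.0600271   0.90647236 -3.49146781] [-0.26509373 -0.02048691 -0.00444348]
True [ 0.57854663 -0.11065183  0.21768504] -0.0024324061405968933 [ 0.91491785 -1.69554728  6.48034386] [ 0.58673772 -0.41773848 -0.16332901] 49.3167
```

View pics/rimc.png

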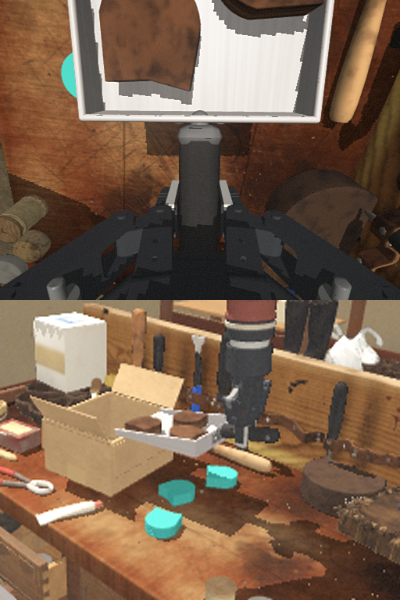

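The lip is seated with about 6 N and the blocks are still on the pan. Now I'll tip it with force feedback.

```bash
python3 - <<'E'
from h import *
f0=np.load("f0.npy"); dz=-.0024; log=[]
for th in np.arange(5.5,38.1,1.5):
    p,e=tip_pose(th,dz=dz); robot.line_to(p,vel=.03,rotation=e)
    o=robot.observe(); F=(o["ft_force"]-f0); fz=F[2]
    dz-=np.clip(.0002*(5.5-fz),-.001,.001)
    log.append((th,round(dz*1e3,2),*F.round(1)))
    if np.linalg.norm(F)>22: print("high"); break
for l in log: print(*l)
robot.pause(.5); print(robot.observe()["ft_force"]-f0,robot.observe()["time"])
np.save("st.npy",[th,dz])
snap("wrist","t1"); snap("scene","t1s"); snap("top","t1t")
a=cv2.imread("pics/t1_raw.png"); b=cv2.imread("pics/t1s_raw.png")[90:270,170:410]
cv2.imwrite("pics/t1c.png",np.vstack([cv2.resize(a,(400,300)),cv2.resize(b,(400,300),interpolation=cv2.INTER_CUBIC)]))
E
```

```text
5.5 -2.47 -0.2 -2.3 5.1
7.0 -2.32 -0.2 -2.3 6.2
8.5 -2.26 -0.1 -1.4 5.8
10.0 -2.14 -0.0 -1.4 6.1
11.5 -1.82 -0.5 -1.6 7.1
13.0 -1.84 0.9 -1.3 5.4
14.5 -1.82 0.8 -0.5 5.6
16.0 -1.77 -0.4 -1.0 5.8
17.5 -1.77 -0.2 -0.7 5.5
19.0 -1.98 -0.2 -0.6 4.5
20.5 -1.85 0.4 -0.7 6.1
22.0 -1.81 -0.2 -0.2 5.7
23.5 -1.67 0.1 -0.0 6.2
25.0 -1.74 -0.1 -0.7 5.2
26.5 -1.85 -0.3 -0.2 4.9
28.0 -1.57 -1.0 -0.4 6.9
29.5 -1.39 0.8 0.7 6.4
31.0 -1.26 -0.4 0.3 6.1
32.5 -1.19 -0.6 0.7 5.8
34.0 -1.33 -0.0 0.1 4.8
35.5 -1.37 -0.5 -0.1 5.3
37.0 -1.24 -0.3 1.1 6.2
[-1.1300971   1.39964575  5.15163599] 57.825
```

View pics/t1c.png

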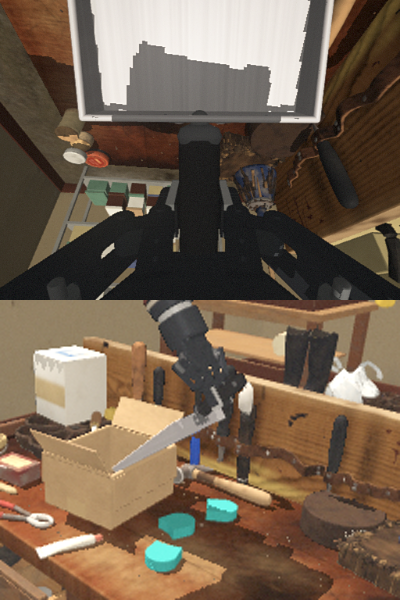

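```bash
python3 - <<'E'
from h import *
f0=np.load("f0.npy"); th,dz=np.load("st.npy")
for th in np.arange(th+1.5,45.1,1.5):
    p,e=tip_pose(th,dz=dz); robot.line_to(p,vel=.03,rotation=e)
    F=robot.observe()["ft_force"]-f0; dz-=np.clip(.0002*(5.5-F[2]),-.001,.001); 
print(th,dz,F); robot.pause(.5); print(robot.observe()["ft_force"]-f0); np.save("st.npy",[th,dz])
snap("scene","t2s"); snap("top","t2t")
a=cv2.imread("pics/t2t_raw.png")[130:230,170:310]; b=cv2.imread("pics/t2s_raw.png")[110:240,180:330]
cv2.imwrite("pics/t2c.png",np.hstack([cv2.resize(a,(400,300),interpolation=cv2.INTER_CUBIC),cv2.resize(b,(400,346),interpolation=cv2.INTER_CUBIC)[:300]]))
E
```

```text
44.5 -0.001579331160739293 [-1.7903398   0.96945301  4.90190608]
[0.80778401 2.21808285 4.80778817]
```

View pics/t2c.png

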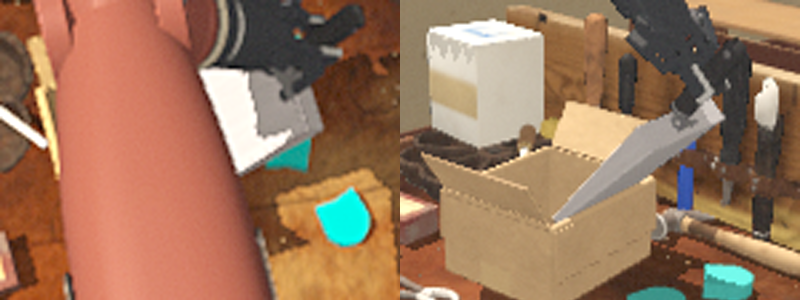

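```bash
python3 - <<'E'
from h import *
f0=np.load("f0.npy"); th,dz=np.load("st.npy")
p,e=tip_pose(th,dz=.08); robot.line_to(p,vel=.08,rotation=e)
p,e=tip_pose(0,dz=.10); robot.line_to(p,vel=.12,rotation=e); robot.pause(.4)
print("hang",robot.observe()["ft_force"])
g=pan2w(-.145,0,.089); O=[180,0,88.3]
robot.line_to([g[0],g[1],.22],vel=.15,rotation=O)
robot.line_to([g[0],g[1],.11],vel=.1)
h=robot.line_to([g[0],g[1],.0885],vel=.03,guard=4); print(h,robot.observe()["tool_pos"])
robot.set_gripper(.05); robot.pause(.3)
robot.line_to([g[0],g[1],.24],vel=.15)
robot.move_pose([.45,.0,.42],[180,0,180]); robot.pause(.3); snap("wrist","end1")
robot.set_gripper(.085); robot.move_pose([.47,.19,.45],[180,0,180]); snap("wrist","end2"); print(robot.observe()["time"])
a=cv2.imread("pics/end1_raw.png"); b=cv2.imread("pics/end2_raw.png")
cv2.imwrite("pics/endc.png",np.hstack([cv2.resize(x,(400,300),interpolation=cv2.INTER_AREA) for x in(a,b)]))
E
```

```text
hang [ 0.07133355  0.11910945 -3.0447437 ]
True [ 0.57258541 -0.32468152  0.08958278]
71.925
```

View pics/endc.png

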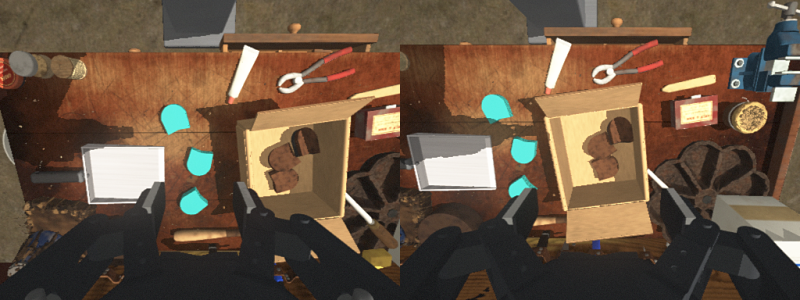

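The carton holds three heels at about (605,155). The pan is empty and back in its place at (123,175) in the left picture, the bystanders are unmoved, and the robot touches nothing.

```bash
python3 -c "
from plant import robot
robot.pause(.5); print(robot.job_done())"
```

```text
the job is handed in; nothing more can be done
None
```

The job is handed in, with no verdict shown: the final pictures show both flaps open, all three heel blocks (heel_0 and the two loose ones) in the carton, the empty dustpan back where it stood and the bystanders unmoved.

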